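# Hold the trainer's cover at its balance point

## Robot

A 6-joint arm with a two-finger parallel gripper is mounted at the origin on the work surface. World frame = base frame: x ahead of the robot, y to its left, z up, the work surface at z = 0. Lengths are in m, angles in rad, forces in N, time in s.
With the tool pointing down it reaches from about 0.25 to 0.775 m from the base axis. Payload 4 kg.
Tool frame: the origin (TCP) lies midway between the tips of the shut fingers; the grasp point (between the pads) lies 19 mm behind it; z points along the fingers, y is the line along which they close (so a half turn about z gives the same grasp; the last joint's range is limited). The gripper opens to 94 mm and grips with 3 to 60 N. Pads are 16 mm wide; open, the fingers measure 119 mm over their backs; the gripper's body (75 mm by 177 mm) begins 78 mm behind the grasp point.
Start: joints at [-1.413, 0.087, 1.371, -0, 1.684, -0.103], TCP at [0.142, -0.531, 0.206] pointing down, gripper open.
Joint ranges: [-3.1, 3.1], [-0.76, 2.03], [0.27, 2.55], [-1.08, 4.22], [0.17, 2.65], [-2.57, 2.57]. Speed limits (rad/s): [2.79, 2.79, 3.14, 3.14, 3.14, 3.14].

## Interface

Orientations are given as a unit quaternion [x, y, z, w].
In Python, from cell import manip, imaging gives the robot as it stands.
- The arm moves only by the shell command python3 -m inch 'ROWS' [FORCE]. ROWS is JSON, a list of rows, each an object with "delta_rot": the turn, a rotation vector about the tool's x, y, z in degrees, a list of three; "travel": the shift along the tool's x, y, z in mm, a list of three; "grip": the opening, from -1 (shut) to 1 (fully open). A call has 1 to 5 rows; each row is the pose to reach, as a shift and turn from the pose commanded when the call began, along the tool's axes at that moment; what a row does not reach only later rows make up. A row lasts 1/12 s, in which the tool goes at most 41.7 mm and 7.16 degrees, less where a joint would pass 70% of its speed; a pose out of reach is approached as far as the arm can. A call with a gripper value outside its range is refused whole. The fingers move at their own pace and stop on an object; FORCE is the grip in N (left out, the last holds). Time passes only in rows, so rows that repeat a pose let the fingers close. It gives the time, the measured TCP pose, the force, the opening and the grip force at its end, in the units of the state.
- manip.observe(): the state, without advancing time (a new reading comes with each control period).
- imaging.grab_frame(name): name is "scene" or "top" or "wrist"; returns a dict with "frame" (384x512x3 uint8, red, green, blue), "range_z" (384x512 float32, m along the optical axis (not along the pixel's ray), 0 where there is no reading), "K" (3x3 intrinsics, pixels), "R" (3x3) and "t" (3): a world point X has camera coordinates R X + t. Camera axes: x right, y down, z forward; pixel columns grow to the right and rows downward; lengths in m; the calibration is good to about 2 mm. A picture is of the moment at which its call begins.
- manip.hand_in(): hands the job in; it is judged then, once.
The state is a dict: "clock": time; "joints": joint angles; "qvel": joint speeds; "effort": joint torques, N m; "eef_pos": TCP position; "orientation": TCP orientation; "contact_force": force on the tool from outside, world axes, zero at the start; "ft_torque": the same for the moment, N m; "grip_width": finger opening in m; "finger_force": force on a finger pad.
Only numpy, scipy, OpenCV 4.12 (cv2) and the standard library are available. Lean on these libraries where they do the work, as an engineer would, in place of code of your own. Each camera call takes 0.05 s, during which the arm holds its last target. There are 200 camera calls.

## Task

The stay of the blue trainer console's hinged cover is about to be refitted, so the cover must be held up. Draw the red-knobbed slide bolt fully out, then swing the cover up by its yellow loop handle to its balance point, where its weight stands straight over the hinge and it wants to fall neither way, and finish there, still gripping the handle and holding it still. Do not let the cover go over backwards, and leave the meter, the screwdriver and the yellow outlet block where they are.

Things in the scene. Friction and masses are not known exactly. Their poses are not given: they have to be found in the camera images.
- case: Blue steel trainer console, fixed, 260 (x) x 300 (y) x 70 mm high, in differing places and yaws; origin at the centre of its underside; x from its front (handle side, towards the robot) to its back, y to its left. On its right (-y) a dark bracket (89 mm high) carries the bolt in two staples (113 mm high, 12 mm along y, 190 and 288 mm right of the centre).
- bolt (a joint): Slide of the bolt, m: 0 = home, its nose over a steel tongue on the cover's right edge, so the cover can lift only about 2 mm; grows as it is drawn outwards along the console's -y; stop at 0.030 = fully out; the tongue is free from 0.015. Starts at 0 to 0.006; about 1.5 N of friction; stays where left.
- bolt_knob (a point): Point on the axis of the bolt's upright red knob, 14 mm below its top; moves with the bolt. With the bolt home: 60 mm in front and 221 mm right of the console's centre, 132 mm above the bench. Knob: round post, 16 mm diameter, from 106 to 146 mm above the bench, on an aluminium bar 18 mm wide.
- cover (a joint): Hinge angle of the cover, rad: 0 = shut (start), grows as the front edge swings up and back; stop at 1.95. No stay and hardly any hinge friction: it falls shut from below its balance point and backwards from above it. The balance point is at 1.34 rad (77 degrees), short of upright because the cover is a deep shell.
- cover_hinge (a point): Fixed point on the hinge line, at the middle of the cover's width; the line runs along the console's y axis, 76 mm above the bench, 50 mm behind the console's centre.
- cover_handle (a point): Middle of the yellow grip bar of the cover's loop handle: round, 12 mm diameter, 130 mm long, parallel to the hinge line, on two black arms (60 mm either side) 50 mm out from the cover's front face. Shut: 230 mm in front of and 17 mm above the hinge line. Can be gripped from above, fingers closing across the bar, which can turn in the grip as the cover swings.
- cover_dot (a point): Yellow dot, 12 mm across, on the right side face of the cover (a twin on the left), at its centre of mass: when shut 117 mm in front of and 27.5 mm above the hinge line; at the balance point straight above the hinge line. Cover: blue sheet shell, 180 mm (front to hinge) x 300 mm x 35 mm deep, 0.42 to 0.85 kg.
- meter: Bystander: green handheld multimeter lying on the bench, 140 x 70 x 32 mm, to the left of the console; origin at the centre of its underside.
- screwdriver: Bystander: screwdriver, about 200 mm long, lying on the bench to the right of the console, behind the bolt; origin at its underside.
- outlet_block: Bystander: yellow outlet block, 50 x 60 x 35 mm, on the bench in front of the console's right end; origin at the centre of its underside.

How it is judged:
By the outcome, as a careful person would: the job done as asked, in the order asked, and still so for the second after the job is handed in, while the arm keeps its last pose, push and grip.
It also fails if it takes over 58 s, if anything falls off the work surface, if the arm or the gripper's body presses on something with over 40 N, if the wrist force passes 120 N, or if a joint passes its speed limit or range.

## Working session

There is one attempt and no reset: what is moved stays moved. The work goes in short steps, Python scripts to look and compute and a shell command to move; the robot and the scene stay as the last step left them, time stands still between calls to the robot, and variables do not carry over. Pictures are saved under pics/ and viewed, at most 10 in all, crops included, and the job is handed in when it is done.

```bash
mkdir -p pics; ls
cat > h.py <<'E'
import numpy as np, cv2, json
from cell import manip, imaging
def grab(n):
    f=imaging.grab_frame(n); np.savez(''+n+'.npz',**f); return f
def load(n): return dict(np.load(''+n+'.npz'))
def save(f,p,box=None,s=1):
    im=f['frame'][:,:,::-1]
    if box: im=im[box[1]:box[3],box[0]:box[2]]
    cv2.imwrite('pics/'+p,cv2.resize(im,None,fx=s,fy=s,interpolation=cv2.INTER_CUBIC))
def world(f,u,v,z=None):
    K,R,t=f['K'],f['R'],f['t']; r=np.linalg.inv(K)@[u,v,1]
    if z is None: return R.T@(r*np.median([d for d in f['range_z'][v-1:v+2,u-1:u+2].ravel() if d>0])-t)
    c=-R.T@t; d=R.T@r; return c+d*(z-c[2])/d[2]
def proj(f,X):
    p=f['K']@(f['R']@np.array(X)+f['t']); return p[:2]/p[2]
E
python3 - <<'E'
from h import *
for n in('top','scene'): save(grab(n),n+'1.png',s=1.5)
print({k:np.round(v,3) for k,v in manip.observe().items()})
E
```

```text
pics
{'clock': np.float64(0.1), 'joints': array([-1.413,  0.088,  1.372,  0.   ,  1.684, -0.103]), 'qvel': array([ 0.   , -0.001, -0.004,  0.   , -0.003,  0.001]), 'effort': array([ 2.0000e-03, -3.4125e+01, -3.0330e+01,  7.2000e-02,  3.0000e-02,
       -0.0000e+00]), 'eef_pos': array([ 0.142, -0.531,  0.204]), 'orientation': array([ 0.992,  0.13 , -0.   , -0.001]), 'contact_force': array([-0.307, -0.083,  0.039]), 'ft_torque': array([-0.023, -0.014,  0.042]), 'finger_force': np.float64(0.0), 'grip_width': np.float64(0.094)}
```

View pics/top1.png

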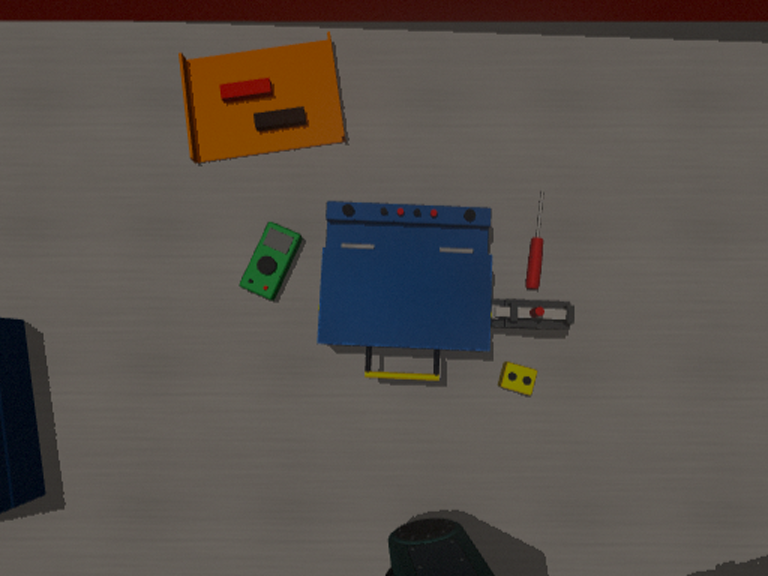

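View pics/scene1.png

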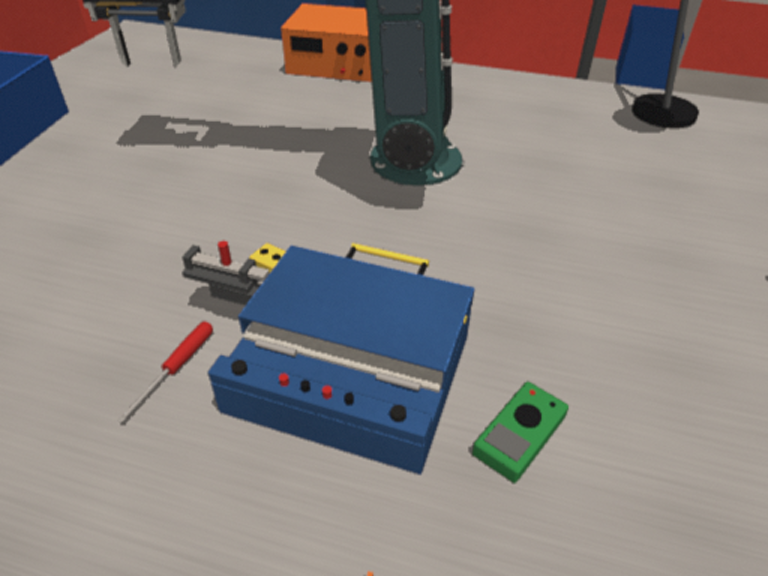

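The top view shows the handle bar from about (366,375) to (440,378), the knob at (538,312), the outlet block at (518,378) and the screwdriver at (535,260), all in 1.5x pixels. I'll measure the first two.

Run:
```python
from h import *
f=load('top'); im=f['frame'].astype(int); r,g,b=im[...,0],im[...,1],im[...,2]
Y=(r>110)&(g>90)&(b<60); Rd=(r>110)&(g<60)&(b<60)
def pts(M,box,z=None):
    m=np.zeros_like(M); m[box[1]:box[3],box[0]:box[2]]=M[box[1]:box[3],box[0]:box[2]]
    v,u=np.nonzero(m); return u,v
u,v=pts(Y,(238,242,298,260)); 
P=np.array([world(f,a,c,0.097) for a,c in zip(u,v)]); d=P[:,:2]-P[:,:2].mean(0)
w=np.linalg.svd(d)[2][0]; w*=np.sign(w[1]); s=d@w
mid=P[:,:2].mean(0)+w*(s.max()+s.min())/2
print('bar',mid,'len',np.ptp(s),'ydir',w,'yaw deg',np.degrees(np.arctan2(-w[0],w[1])), 'depthz',np.median([world(f,a,c)[2] for a,c in zip(u,v)]))
yaw=np.arctan2(-w[0],w[1]); x=np.array([np.cos(yaw),np.sin(yaw)]); y=np.array([-x[1],x[0]])
hinge=mid+.230*x; c=hinge-.05*x
print('hinge',hinge,'centre',c,'knob home pred',c-.06*x-.221*y)
u,v=pts(Rd,(345,198,375,218)); Z=[world(f,a,c_)for a,c_ in zip(u,v)]; print(len(u),u.min(),u.max(),v.min(),v.max(),np.round(np.median(Z,0),3),'top z',max(q[2] for q in Z))
print('knob by ray z=.146',world(f,np.median(u),np.median(v),.146))
for p in [(330,160+5),(215,236),(326,142),(326,234),(345,252)]: print(p,world(f,*p))
```

```text
bar [0.45210917 0.06903071] len 0.12874153052603277 ydir [0.03551706 0.99936907] yaw deg -2.0354057593806743 depthz 0.09710546552512851
hinge [0.68196405 0.06086179] centre [0.6319956  0.06263764] knob home pred [ 0.56418418 -0.1560919 ]
22 357 362 205 209 [ 0.563 -0.161  0.145] top z 0.14584704143596616
knob by ray z=.146 [ 0.56314942 -0.16060424  0.146     ]
(330, 165) [ 6.98634407e-01 -1.17349549e-01  1.99496390e-04]
(215, 236) [ 0.48768984  0.21935433 -0.00150812]
(326, 142) [ 0.74443133 -0.08949087  0.08997128]
(326, 234) [ 0.49560752 -0.10300181 -0.00109816]
(345, 252) [ 0.44591355 -0.1485733   0.03449078]
```

```bash
python3 -m inch '[{"delta_rot":[0,0,0],"travel":[20,-10,-2],"grip":1},{"delta_rot":[0,0,0],"travel":[54,-27,-5],"grip":1},{"delta_rot":[0,0,0],"travel":[90,-45,-10],"grip":1},{"delta_rot":[0,0,0],"travel":[126,-63,-13],"grip":1},{"delta_rot":[0,0,0],"travel":[162,-81,-16],"grip":1}]'
python3 -m inch '[{"delta_rot":[0,0,0],"travel":[36,-18,0],"grip":1},{"delta_rot":[0,0,0],"travel":[72,-36,0],"grip":1},{"delta_rot":[0,0,0],"travel":[108,-54,0],"grip":1},{"delta_rot":[0,0,0],"travel":[144,-72,0],"grip":1},{"delta_rot":[0,0,0],"travel":[180,-90,0],"grip":1}]'
python3 -m inch '[{"delta_rot":[0,0,0],"travel":[36,-18,0],"grip":1},{"delta_rot":[0,0,0],"travel":[72,-36,0],"grip":1},{"delta_rot":[0,0,0],"travel":[108,-54,0],"grip":1},{"delta_rot":[0,0,0],"travel":[142,-70,0],"grip":1},{"delta_rot":[0,0,0],"travel":[160,-79,0],"grip":1}]'
python3 -m inch '[{"delta_rot":[0,0,-6],"travel":[0,0,0],"grip":1},{"delta_rot":[0,0,-13],"travel":[0,0,0],"grip":1},{"delta_rot":[0,0,-20],"travel":[0,0,0],"grip":1},{"delta_rot":[0,0,-27],"travel":[0,0,0],"grip":1},{"delta_rot":[0,0,-34],"travel":[0,0,0],"grip":1}]'
python3 -m inch '[{"delta_rot":[0,0,-7],"travel":[0,0,0],"grip":1},{"delta_rot":[0,0,-14],"travel":[0,0,0],"grip":1},{"delta_rot":[0,0,-21],"travel":[0,0,0],"grip":1},{"delta_rot":[0,0,-28],"travel":[0,0,0],"grip":1},{"delta_rot":[0,0,-35],"travel":[0,0,0],"grip":1}]'
python3 -m inch '[{"delta_rot":[0,0,-3],"travel":[0,0,0],"grip":1},{"delta_rot":[0,0,-4],"travel":[0,0,0],"grip":0.2},{"delta_rot":[0,0,-4],"travel":[0,0,0],"grip":0.2},{"delta_rot":[0,0,-4],"travel":[0,0,0],"grip":0.2}]'
python3 - <<'E'
from h import *
s=manip.observe(); print(s['clock'],s['eef_pos'],s['orientation'])
from scipy.spatial.transform import Rotation as Ro
print(Ro.from_quat(s['orientation']).as_matrix().round(4))
f=grab('wrist'); save(f,'w1.png',s=1.5); print(proj(f,[.563,-.1606,.146]))
E
```

```text
clock: 0.52
eef_pos: [0.2782, -0.4099, 0.2212]
orientation: [0.992, 0.13, -0.0, -0.0]
contact_force: [0.7, -0.8, -0.8]
grip_width: 0.0941
finger_force: 0.0
clock: 0.93
eef_pos: [0.4291, -0.2762, 0.2211]
orientation: [0.992, 0.13, -0.0, -0.0]
contact_force: [-0.1, -0.6, 1.0]
grip_width: 0.0937
finger_force: 0.0
clock: 1.35
eef_pos: [0.5645, -0.157, 0.2203]
orientation: [0.991, 0.132, -0.0, -0.001]
contact_force: [-0.2, -1.0, 0.4]
grip_width: 0.094
finger_force: 0.0
clock: 1.77
eef_pos: [0.5622, -0.1601, 0.2206]
orientation: [0.909, 0.417, -0.001, -0.001]
contact_force: [0.0, -0.2, 0.7]
grip_width: 0.0941
finger_force: 0.0
clock: 2.18
eef_pos: [0.5621, -0.1603, 0.2207]
orientation: [0.741, 0.671, -0.0, -0.001]
contact_force: [-0.1, -0.4, -0.6]
grip_width: 0.0941
finger_force: 0.0
clock: 2.52
eef_pos: [0.5622, -0.1603, 0.2211]
orientation: [0.72, 0.694, -0.0, -0.0]
contact_force: [-0.2, -0.1, 0.7]
grip_width: 0.0772
finger_force: 0.0
2.5167 [ 0.5622454  -0.16034887  0.2210889 ] [ 7.20078764e-01  6.93892252e-01 -1.72615147e-04 -2.94596670e-04]
[[ 3.700e-02  9.993e-01 -7.000e-04]
 [ 9.993e-01 -3.700e-02  2.000e-04]
 [ 2.000e-04 -7.000e-04 -1.000e+00]]
[260.65991933 201.7958556 ]
```

View pics/w1.png

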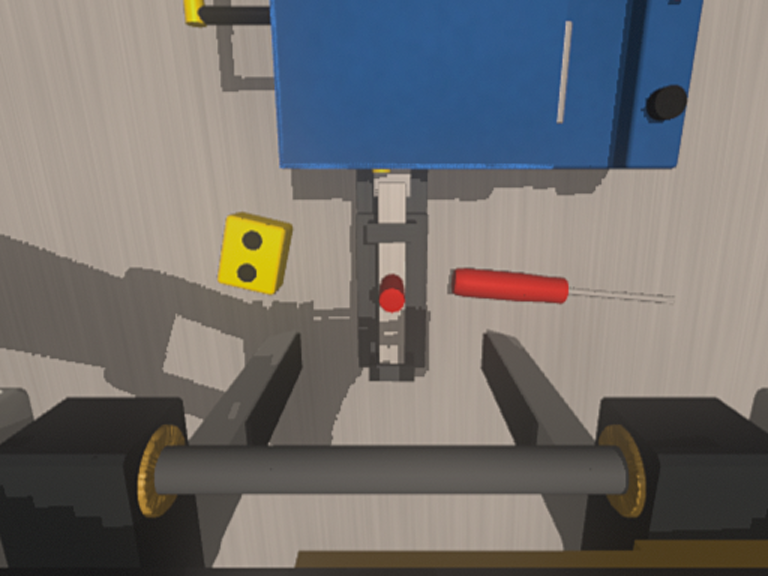

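Prediction and image agree: the knob top is at (391,299) in 1.5x pixels. Descend and grip.

```bash
python3 -m inch '[{"delta_rot":[0,0,0],"travel":[0,0,25],"grip":0},{"delta_rot":[0,0,0],"travel":[0,1,55],"grip":-0.2},{"delta_rot":[0,0,0],"travel":[0,1,85],"grip":-0.2},{"delta_rot":[0,0,0],"travel":[0,1,102],"grip":-0.2},{"delta_rot":[0,0,0],"travel":[0,1,102],"grip":-0.2}]' 20
python3 -m inch '[{"delta_rot":[0,0,0],"travel":[0,0,0],"grip":-1},{"delta_rot":[0,0,0],"travel":[0,0,0],"grip":-1},{"delta_rot":[0,0,0],"travel":[0,0,0],"grip":-1},{"delta_rot":[0,0,0],"travel":[0,0,0],"grip":-1},{"delta_rot":[0,0,0],"travel":[0,0,0],"grip":-1}]' 20
python3 -m inch '[{"delta_rot":[0,0,0],"travel":[0,0,0],"grip":-1},{"delta_rot":[0,0,0],"travel":[0,0,0],"grip":-1},{"delta_rot":[0,0,0],"travel":[0,0,0],"grip":-1}]' 20
```

```text
clock: 2.98
eef_pos: [0.5602, -0.1593, 0.1138]
orientation: [0.72, 0.694, -0.002, -0.005]
contact_force: [-0.6, 1.2, -0.6]
grip_width: 0.0407
finger_force: 0.0
clock: 3.4
eef_pos: [0.5625, -0.1609, 0.1218]
orientation: [0.72, 0.694, -0.001, 0.0]
contact_force: [-5.6, 0.7, 4.2]
grip_width: 0.0152
finger_force: 20.0
clock: 3.65
eef_pos: [0.5625, -0.161, 0.1219]
orientation: [0.72, 0.694, -0.001, 0.0]
contact_force: [-4.2, 0.7, 4.0]
grip_width: 0.0155
finger_force: 20.0
```

```bash
python3 -m inch '[{"delta_rot":[0,0,0],"travel":[-5,0,0],"grip":-1},{"delta_rot":[0,0,0],"travel":[-11,0,0],"grip":-1},{"delta_rot":[0,0,0],"travel":[-17,0,0],"grip":-1},{"delta_rot":[0,0,0],"travel":[-21,0,0],"grip":-1},{"delta_rot":[0,0,0],"travel":[-23,0,0],"grip":-1}]'
python3 -m inch '[{"delta_rot":[0,0,0],"travel":[-1,0,0],"grip":-1},{"delta_rot":[0,0,0],"travel":[-2,0,0],"grip":-1},{"delta_rot":[0,0,0],"travel":[-3,0,0],"grip":-1},{"delta_rot":[0,0,0],"travel":[-3,0,0],"grip":-1}]'
python3 -m inch '[{"delta_rot":[0,0,0],"travel":[-1,0,0],"grip":-1},{"delta_rot":[0,0,0],"travel":[-2,0,0],"grip":-1},{"delta_rot":[0,0,0],"travel":[-2,0,0],"grip":-1}]'
python3 -m inch '[{"delta_rot":[0,0,0],"travel":[-1,0,0],"grip":-1},{"delta_rot":[0,0,0],"travel":[-2,0,0],"grip":-1},{"delta_rot":[0,0,0],"travel":[-2,0,0],"grip":-1}]'
```

```text
clock: 4.07
eef_pos: [0.5616, -0.1838, 0.1218]
orientation: [0.72, 0.694, -0.0, -0.0]
contact_force: [-5.4, 1.7, 4.9]
grip_width: 0.0155
finger_force: 20.0
clock: 4.4
eef_pos: [0.5615, -0.1864, 0.1218]
orientation: [0.72, 0.694, -0.0, -0.0]
contact_force: [-5.3, 0.5, 4.1]
grip_width: 0.0155
finger_force: 20.0
clock: 4.65
eef_pos: [0.5615, -0.1865, 0.1218]
orientation: [0.719, 0.695, 0.001, -0.002]
contact_force: [-5.0, 5.6, 5.4]
grip_width: 0.0156
finger_force: 20.0
clock: 4.9
eef_pos: [0.5615, -0.1865, 0.1217]
orientation: [0.719, 0.695, 0.002, -0.003]
contact_force: [-4.5, 10.1, 5.5]
grip_width: 0.0156
finger_force: 20.0
```

The bolt met its stop: after 25.5 mm of draw the outward force rose to 10 N. Release, lift and go above the handle.

```bash
python3 -m inch '[{"delta_rot":[0,0,0],"travel":[0,0,0],"grip":-0.1},{"delta_rot":[0,0,0],"travel":[0,0,0],"grip":-0.1},{"delta_rot":[0,0,0],"travel":[0,0,0],"grip":-0.1},{"delta_rot":[0,0,0],"travel":[0,0,-20],"grip":-0.1},{"delta_rot":[0,0,0],"travel":[0,0,-50],"grip":-0.1}]'
python3 -m inch '[{"delta_rot":[0,0,0],"travel":[10,-5,-20],"grip":-0.1},{"delta_rot":[0,0,0],"travel":[35,-17,-30],"grip":-0.1},{"delta_rot":[0,0,0],"travel":[68,-32,-35],"grip":-0.1},{"delta_rot":[0,0,0],"travel":[101,-48,-35],"grip":-0.1},{"delta_rot":[0,0,0],"travel":[134,-64,-35],"grip":-0.1}]'
python3 -m inch '[{"delta_rot":[0,0,0],"travel":[33,-15,0],"grip":-0.1},{"delta_rot":[0,0,0],"travel":[66,-30,0],"grip":-0.1},{"delta_rot":[0,0,0],"travel":[98,-45,0],"grip":-0.1},{"delta_rot":[0,0,0],"travel":[121,-55,0],"grip":-0.1},{"delta_rot":[0,0,0],"travel":[121,-55,0],"grip":-0.1}]'
python3 -m inch '[{"delta_rot":[0,0,0],"travel":[0,0,0],"grip":-0.1},{"delta_rot":[0,0,0],"travel":[0,0,0],"grip":-0.1}]'
python3 - <<'E'
from h import *
s=manip.observe(); print(s['eef_pos'],s['orientation'],s['grip_width'])
f=grab('wrist'); save(f,'w2.png',s=1.5); print([proj(f,[.4521-.0023+.0355*k,.069+.065*np.sign(k)*1,.099])*1.5 for k in(-.065,.065)])
t=grab('top'); save(t,'top2.png',(200,120,400,270),3)
print(proj(t,[.5615,-.1865,.146]))
E
```

```text
clock: 5.32
eef_pos: [0.5605, -0.19, 0.1663]
orientation: [0.72, 0.694, -0.002, -0.003]
contact_force: [0.1, -0.1, 0.2]
grip_width: 0.0416
finger_force: 0.0
clock: 5.73
eef_pos: [0.5032, -0.0537, 0.2057]
orientation: [0.72, 0.694, 0.001, 0.001]
contact_force: [0.0, 0.5, -0.0]
grip_width: 0.0423
finger_force: 0.0
clock: 6.15
eef_pos: [0.4514, 0.072, 0.2055]
orientation: [0.718, 0.696, 0.001, 0.0]
contact_force: [-0.5, 0.0, -0.1]
grip_width: 0.042
finger_force: 0.0
clock: 6.32
eef_pos: [0.4531, 0.068, 0.2048]
orientation: [0.72, 0.694, 0.0, 0.001]
contact_force: [0.2, 0.8, -0.1]
grip_width: 0.0422
finger_force: 0.0
[0.45312447 0.06799721 0.20484059] [7.19803542e-01 6.94177379e-01 1.55344396e-04 7.76128415e-04] 0.04223142171375598
[array([384.90774852, 377.83871498]), array([383.99231264, 186.36539946])]
[369.8553777  207.71616042]
```

View pics/w2.png

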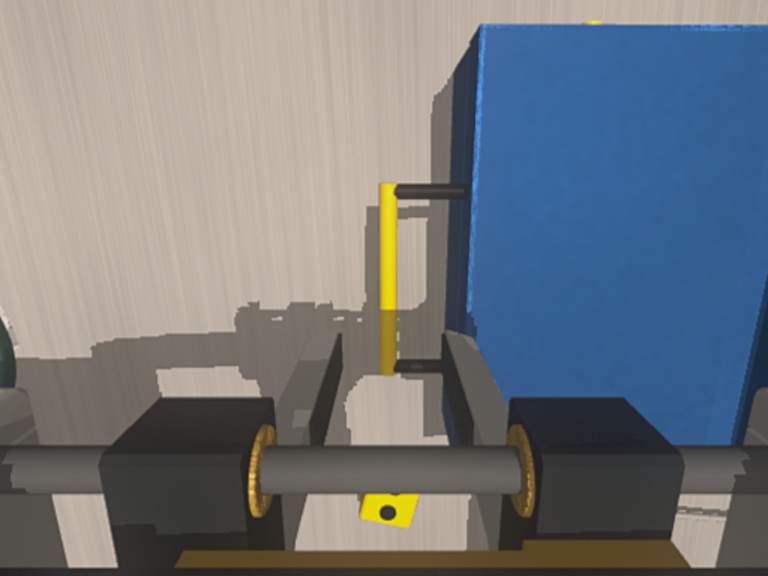

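View pics/top2.png

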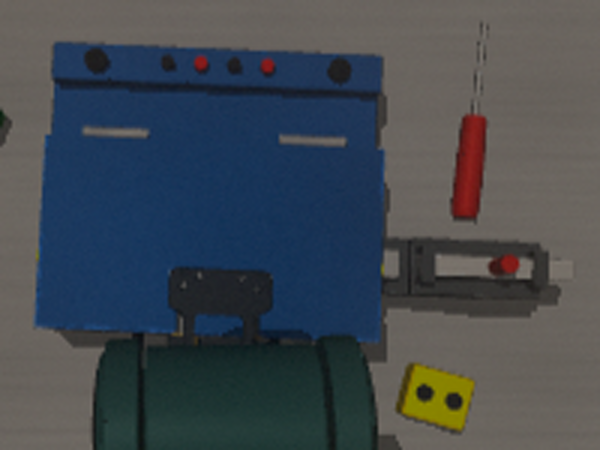

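The wrist view shows the bar at column 388, rows 183–375, centred between the fingers. The top view shows the knob at (370,208) in native pixels, as predicted for fully out. Descend and grip the bar.

```bash
python3 -m inch '[{"delta_rot":[0,0,0],"travel":[0,0,20],"grip":-0.1},{"delta_rot":[0,0,0],"travel":[0,0,50],"grip":-0.1},{"delta_rot":[0,0,0],"travel":[0,0,80],"grip":-0.1},{"delta_rot":[0,0,0],"travel":[0,0,105],"grip":-0.1},{"delta_rot":[0,0,0],"travel":[0,0,120],"grip":-0.1}]'
python3 -m inch '[{"delta_rot":[0,0,0],"travel":[0,0,6],"grip":-0.1},{"delta_rot":[0,0,0],"travel":[0,0,11],"grip":-0.1},{"delta_rot":[0,0,0],"travel":[0,0,11],"grip":-0.1},{"delta_rot":[0,0,0],"travel":[0,0,11],"grip":-1},{"delta_rot":[0,0,0],"travel":[0,0,11],"grip":-1}]' 20
python3 -m inch '[{"delta_rot":[0,0,0],"travel":[0,0,0],"grip":-1},{"delta_rot":[0,0,0],"travel":[0,0,0],"grip":-1},{"delta_rot":[0,0,0],"travel":[0,0,0],"grip":-1},{"delta_rot":[0,0,0],"travel":[0,0,0],"grip":-1},{"delta_rot":[0,0,0],"travel":[0,0,0],"grip":-1}]' 20
python3 - <<'E'
from h import *
a0=np.arctan2(17,230);r=np.hypot(230,17)
for d in range(0,81,5):
    a=a0+np.radians(d); print(d,np.round([230-r*np.cos(a),r*np.sin(a)-17],1))
d=76.8;a=a0+np.radians(d);print(d,[230-r*np.cos(a),r*np.sin(a)-17])
E
```

```text
clock: 6.83
eef_pos: [0.4511, 0.0673, 0.081]
orientation: [0.721, 0.693, -0.002, -0.002]
contact_force: [0.5, 0.2, -0.7]
grip_width: 0.0423
finger_force: 0.0
clock: 7.25
eef_pos: [0.4538, 0.0685, 0.075]
orientation: [0.72, 0.694, 0.001, 0.001]
contact_force: [-0.3, -0.4, 1.0]
grip_width: 0.0323
finger_force: 0.0
clock: 7.67
eef_pos: [0.4511, 0.0688, 0.074]
orientation: [0.72, 0.694, -0.001, -0.001]
contact_force: [-4.7, -0.2, 5.5]
grip_width: 0.0111
finger_force: 20.0
0 [ 0. -0.]
5 [ 2.4 20. ]
10 [ 6.4 39.7]
15 [12.2 58.9]
20 [19.7 77.6]
25 [28.7 95.6]
30 [ 39.3 112.7]
35 [ 51.3 128.8]
40 [ 64.7 143.9]
45 [ 79.4 157.7]
50 [ 95.2 170.1]
55 [112.  181.2]
60 [129.7 190.7]
65 [148.2 198.6]
70 [167.3 204.9]
75 [186.9 209.6]
80 [206.8 212.5]
76.8 [np.float64(194.0301412233929), np.float64(210.805112452708)]
```

```bash
python3 -m inch '[{"delta_rot":[0,0,0],"travel":[0,0.8,-8],"grip":-1},{"delta_rot":[0,0,0],"travel":[0,2.4,-20],"grip":-1},{"delta_rot":[0,0,0],"travel":[0,4.2,-30],"grip":-1},{"delta_rot":[0,0,0],"travel":[0,6.4,-39.7],"grip":-1},{"delta_rot":[0,0,0],"travel":[0,6.4,-39.7],"grip":-1}]'
python3 -m inch '[{"delta_rot":[0,0,0],"travel":[0,0,0],"grip":-1},{"delta_rot":[0,0,0],"travel":[0,0,0],"grip":-1}]'
```

```text
clock: 8.08
eef_pos: [0.4575, 0.0685, 0.1147]
orientation: [0.72, 0.694, -0.001, -0.001]
contact_force: [-7.6, -0.2, -2.7]
grip_width: 0.0112
finger_force: 20.0
clock: 8.25
eef_pos: [0.4571, 0.0685, 0.113]
orientation: [0.72, 0.694, -0.002, -0.002]
contact_force: [-6.5, 0.4, -4.0]
grip_width: 0.0113
finger_force: 20.0
```

```bash
python3 -m inch '[{"delta_rot":[0,0,0],"travel":[0,2.7,-9.7],"grip":-1},{"delta_rot":[0,0,0],"travel":[0,5.8,-19.2],"grip":-1},{"delta_rot":[0,0,0],"travel":[0,9.4,-28.6],"grip":-1},{"delta_rot":[0,0,0],"travel":[0,13.3,-37.9],"grip":-1},{"delta_rot":[0,0,0],"travel":[0,22.3,-55.9],"grip":-1}]'
python3 -m inch '[{"delta_rot":[0,0,0],"travel":[0,5.1,-8.7],"grip":-1},{"delta_rot":[0,0,0],"travel":[0,10.6,-17.1],"grip":-1},{"delta_rot":[0,0,0],"travel":[0,17.6,-27],"grip":-1},{"delta_rot":[0,0,0],"travel":[0,26.5,-37.8],"grip":-1},{"delta_rot":[0,0,0],"travel":[0,36,-48.3],"grip":-1}]'
python3 -m inch '[{"delta_rot":[0,0,0],"travel":[0,0,0],"grip":-1},{"delta_rot":[0,0,0],"travel":[0,0,0],"grip":-1}]'
```

```text
clock: 8.67
eef_pos: [0.4778, 0.0677, 0.1686]
orientation: [0.72, 0.694, -0.003, -0.003]
contact_force: [-8.5, -0.3, -1.3]
grip_width: 0.0114
finger_force: 20.0
clock: 9.08
eef_pos: [0.5149, 0.0663, 0.2209]
orientation: [0.72, 0.694, -0.002, -0.001]
contact_force: [-11.4, 0.4, 5.7]
grip_width: 0.0112
finger_force: 20.0
clock: 9.25
eef_pos: [0.5162, 0.0663, 0.2223]
orientation: [0.72, 0.694, -0.0, 0.0]
contact_force: [-12.5, -0.3, 7.9]
grip_width: 0.0114
finger_force: 20.0
```

```bash
python3 -m inch '[{"delta_rot":[0,0,0],"travel":[0,4,10],"grip":-1},{"delta_rot":[0,0,0],"travel":[0,-3,-2],"grip":-1}]' >/dev/null 2>&1 <<< "" & kill $! 2>/dev/null; sleep 1; python3 -c "
from cell import manip
s=manip.observe();print(s['clock'],s['eef_pos'],s['contact_force'])"
```

```text
9.25 [0.51621784 0.06626171 0.22234711] [-12.47498487  -0.30132434   7.8984982 ]
```

That command was malformed, but it was stopped before it ran: the clock and pose are unchanged. Continuing with the intended rows.

```bash
python3 -m inch '[{"delta_rot":[0,0,0],"travel":[0,12.7,-15.5],"grip":-1},{"delta_rot":[0,0,0],"travel":[0,27.5,-28.7],"grip":-1},{"delta_rot":[0,0,0],"travel":[0,43.5,-40.3],"grip":-1},{"delta_rot":[0,0,0],"travel":[0,52,-45],"grip":-1},{"delta_rot":[0,0,0],"travel":[0,61,-49.8],"grip":-1}]'
python3 -m inch '[{"delta_rot":[0,0,0],"travel":[0,0,0],"grip":-1},{"delta_rot":[0,0,0],"travel":[0,0,0],"grip":-1}]'
```

```text
clock: 9.67
eef_pos: [0.5799, 0.0637, 0.2702]
orientation: [0.72, 0.694, 0.001, 0.002]
contact_force: [-1.8, -2.1, -0.2]
grip_width: 0.0115
finger_force: 20.0
clock: 9.83
eef_pos: [0.5793, 0.0637, 0.2697]
orientation: [0.72, 0.694, 0.001, 0.002]
contact_force: [-3.5, -1.5, 3.5]
grip_width: 0.0112
finger_force: 20.0
```

```bash
python3 -m inch '[{"delta_rot":[0,0,0],"travel":[0,7,-3.5],"grip":-1},{"delta_rot":[0,0,0],"travel":[0,18,-7.9],"grip":-1},{"delta_rot":[0,0,0],"travel":[0,30,-12],"grip":-1},{"delta_rot":[0,0,0],"travel":[0,40,-15],"grip":-1},{"delta_rot":[0,0,0],"travel":[0,45.4,-16.3],"grip":-1}]'
python3 -m inch '[{"delta_rot":[0,0,0],"travel":[0,0,0],"grip":-1},{"delta_rot":[0,0,0],"travel":[0,0,0],"grip":-1},{"delta_rot":[0,0,0],"travel":[0,0,0],"grip":-1}]'
python3 - <<'E'
from h import *
for n in('scene','top'): f=grab(n)
f=load('scene'); save(f,'s3.png',(110,80,360,320),2.4)
yaw=np.radians(-2.07);x=np.array([np.cos(yaw),np.sin(yaw),0]);y=np.array([-x[1],x[0],0])
H=np.array([.682,.0609,.076]); 
for th in (68,72,77,81):
    a=np.radians(th)+np.arctan2(27.5,117); p=H+.1202*(-np.cos(a)*x+[0,0,np.sin(a)])+.151*y; print(th,(proj(f,p)-[110,80])*2.4)
im=f['frame'].astype(int); Y=(im[...,0]>100)&(im[...,1]>80)&(im[...,2]<60)
n,l,st,c=cv2.connectedComponentsWithStats(Y.astype(np.uint8))
for s,q in zip(st[1:],c[1:]):
    if s[4]>3: print(s,(q-[110,80])*2.4)
E
```

```text
clock: 10.25
eef_pos: [0.6243, 0.0621, 0.2856]
orientation: [0.72, 0.694, 0.001, 0.001]
contact_force: [-1.2, -1.8, 4.2]
grip_width: 0.0109
finger_force: 20.0
clock: 10.5
eef_pos: [0.6236, 0.0621, 0.2852]
orientation: [0.72, 0.694, 0.001, 0.001]
contact_force: [-2.3, -1.8, 4.7]
grip_width: 0.0114
finger_force: 20.0
68 [459.90980566 321.81232012]
72 [457.28543159 328.44784934]
77 [453.82382156 337.74082069]
81 [450.92767539 345.93702188]
[188   6  14  44 304] [ 201.61578947 -118.94210526]
[250   6   9  15  83] [ 344.76144578 -165.54216867]
[248  28   2   3   4] [ 333.  -122.4]
[211  83   5   5  13] [246.83076923  10.89230769]
[241  84   7   8  18] [323.86666667  17.2       ]
[233  94   4   3   6] [298.   35.6]
[237  97   3   6   9] [307.46666667  48.        ]
[197 129  24  10 118] [236.78644068 127.78983051]
[234 135  31  13  58] [324.37241379 149.25517241]
```

View pics/s3.png

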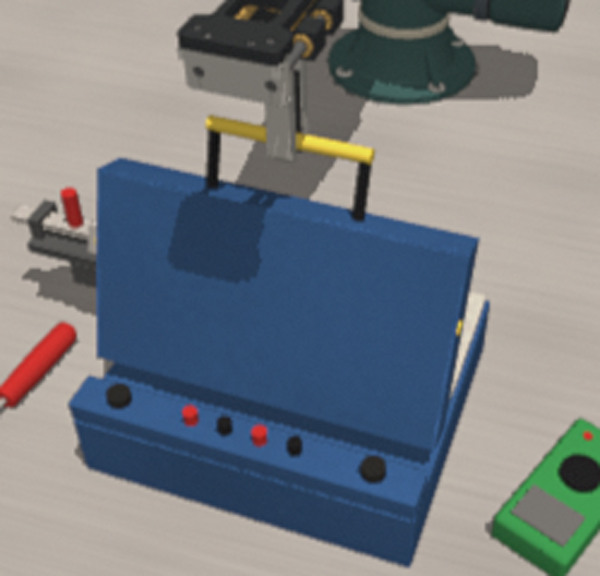

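The dot is at about (459,328) in the crop, close to the 72° prediction of (457,328). The cover is up and the handle gripped. A plane fit of the cover face's depth should give the angle more sharply.

```bash
cat > ang.py <<'E'
from h import *
def cover(f):
    m=np.zeros((384,512),np.uint8); q=np.array([[130,190],[450,262],[420,425],[130,345]])/2.4+[110,80]
    cv2.fillConvexPoly(m,q.astype(np.int32),1); v,u=np.nonzero((m>0)&(f['range_z']>0))
    P=np.stack([u,v,np.ones(len(u))],1)@np.linalg.inv(f['K']).T*f['range_z'][v,u][:,None]; P=(P-f['t'])@f['R']
    for _ in range(3):
        c=P.mean(0); n=np.linalg.svd(P-c,full_matrices=False)[2][2]; e=(P-c)@n; P=P[abs(e)<2.5*e.std()+1e-4]
    n*=np.sign(n[0]); print('theta',np.degrees(np.arctan2(np.hypot(*n[:2]),n[2])).round(2),'yaw',np.degrees(np.arctan2(n[1],n[0])).round(2),'rms mm',e.std()*1e3,'hinge-line offset mm',((np.array([.682,.0609,.076])-c)@n*1e3).round(1))
    # bar
    im=f['frame'].astype(int); Y=(im[...,0]>100)&(im[...,1]>80)&(im[...,2]<60); Y[:,:195]=0; Y[:,268:]=0; Y[:125]=0; Y[152:]=0
    v,u=np.nonzero(Y&(f['range_z']>0)); B=np.array([world(f,a,b) for a,b in zip(u,v)]); print('bar surface',np.median(B,0).round(4))
if __name__=='__main__':
    import sys
    cover(load('scene') if len(sys.argv)>1 else grab('scene')); s=manip.observe(); print(s['clock'],s['eef_pos'].round(4),s['contact_force'].round(1),s['ft_torque'].round(2))
E
python3 ang.py 1
```

```text
theta 71.34 yaw -2.22 rms mm 1.004717513509231 hinge-line offset mm -34.4
bar surface [0.6276 0.0356 0.3015]
10.6 [0.6234 0.0621 0.2852] [-1.7 -2.3  5.7] [-0.45  0.28 -0.01]
```

```bash
python3 -m inch '[{"delta_rot":[0,0,0],"travel":[0,4,-1.3],"grip":-1},{"delta_rot":[0,0,0],"travel":[0,9,-2.5],"grip":-1},{"delta_rot":[0,0,0],"travel":[0,14,-3.4],"grip":-1},{"delta_rot":[0,0,0],"travel":[0,18.5,-4],"grip":-1},{"delta_rot":[0,0,0],"travel":[0,21,-4.2],"grip":-1}]'
python3 -m inch '[{"delta_rot":[0,0,0],"travel":[0,0,0],"grip":-1},{"delta_rot":[0,0,0],"travel":[0,0,0],"grip":-1},{"delta_rot":[0,0,0],"travel":[0,0,0],"grip":-1},{"delta_rot":[0,0,0],"travel":[0,0,0],"grip":-1}]'
python3 ang.py; python3 ang.py
python3 -c "
from h import *
f=load('scene'); save(f,'s4.png',(110,80,360,320),2.4)"
```

```text
clock: 11.02
eef_pos: [0.6454, 0.0613, 0.2893]
orientation: [0.72, 0.694, 0.001, 0.001]
contact_force: [-2.8, -2.5, 7.1]
grip_width: 0.011
finger_force: 20.0
clock: 11.35
eef_pos: [0.6454, 0.0612, 0.2892]
orientation: [0.72, 0.694, 0.001, 0.001]
contact_force: [-1.8, -3.2, 7.3]
grip_width: 0.0113
finger_force: 20.0
theta 76.84 yaw -2.22 rms mm 0.9591882961276088 hinge-line offset mm -34.5
bar surface [0.6492 0.0343 0.3064]
11.4 [0.6453 0.0612 0.2892] [-2.  -3.   5.8] [-0.5   0.23  0.01]
theta 76.85 yaw -2.22 rms mm 0.9730606470303995 hinge-line offset mm -34.5
bar surface [0.6492 0.0344 0.3061]
11.45 [0.6453 0.0613 0.2892] [-0.6 -2.8  5.9] [-0.56  0.25  0.04]
```

View pics/s4.png

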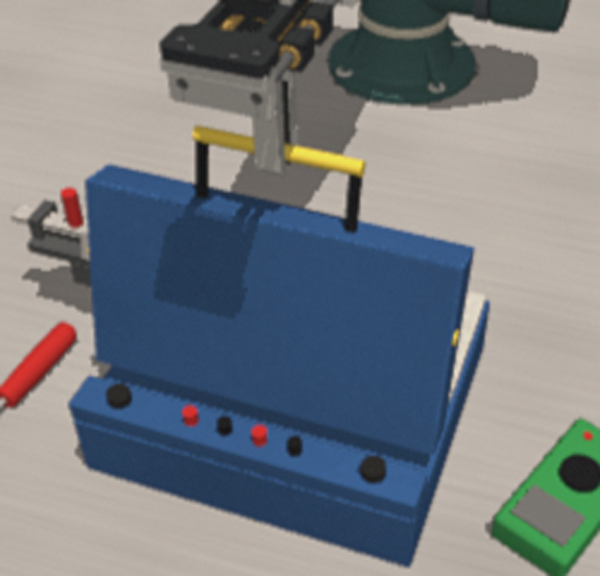

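The dot is at (456,338), against (454,338) predicted for 77°. The plane fit gives 76.85°, the bar is still in the pads, and the arm is still. Handing in.

```bash
python3 -c "
from cell import manip
print(manip.observe()['qvel'].round(4)); print(manip.hand_in())"
```

```text
[-0.0003  0.0005  0.0001  0.0019  0.0003  0.0002]
the job is handed in; nothing more can be done
None
```

I drew the bolt fully out to its stop, swung the cover up to about 76.9° (balance point 77°), and handed in at about 11.5 s with the gripper still holding the handle steady and the meter, screwdriver and outlet block untouched.

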